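# Hook the blue slide tray out from under its light hood

### The arm

A 7-joint arm with a two-finger parallel gripper is mounted at the origin on the work surface. World frame = base frame: x ahead of the robot, y to its left, z up, the work surface at z = 0. Lengths are in m, angles in degrees, forces in N, time in s.
With the tool pointing down it reaches from about 0.425 to 0.925 m from the base axis. Payload 6.8 kg.
Tool frame: the origin (TCP) lies midway between the tips of the shut fingers; the grasp point (between the pads) lies 19 mm behind it; z points along the fingers, y is the direction in which the jaws open and shut (so a half turn about z gives the same grasp; the last joint's range is limited). The gripper opens to 88 mm and grips with 3 to 60 N. Pads are 20 mm wide; open, the fingers measure 115 mm over their backs; the gripper's body (75 mm by 178 mm) begins 61 mm behind the grasp point.
Start: joints at [70.067, 27.33, 1.283, 89.118, -0.659, 63.558, -4.761], TCP at [0.16, -0.656, 0.223] pointing down, gripper open.
Joint ranges: [-169.35, 169.35], [-19.33, 120.38], [-80.79, 83.38], [13.8, 139.57], [-78.32, 258.32], [9.67, 109.79], [-169.56, 169.56]. Speed limits (degrees/s): [136.94, 136.94, 180, 180, 180, 180, 180].

### API

Orientations are given as [roll, pitch, yaw] about the fixed x, y, z axes, in that order (R = Rz(yaw) Ry(pitch) Rx(roll)).
In Python, from bench import * gives the robot as it stands. Calls block until the motion is done:
- movep(position, orientation): joint-space move of the TCP to a pose.
- move_linear(position, velocity=0.15, rot=None, guard=None): straight line of the TCP; rot=None keeps the orientation; velocity is the mean speed in m/s. With guard (N) it stops when the force on the tool has changed by that much, and returns True; else False.
- goto_joints(angles): joint-space move.
- let_go() and gripper_close(newtons=None): open the fingers fully, or close them until they stop; newtons is the grip in N (None keeps the last).
- dwell(seconds).
- inverse_kinematics(position, orientation): joint angles nearest the present ones, or None.
- snapshot(name): name is "scene" or "top" or "wrist"; returns a dict with "frame" (400x640x3 uint8, blue, green, red), "range_z" (400x640 float32, m along the optical axis (not along the pixel's ray), 0 where there is no reading), "K" (3x3 intrinsics, pixels), "T" (4x4, takes a point from camera to world coordinates). Camera axes: x right, y up, looking along -z (the intrinsics and any distortion apply to the point x, -y, -z); pixel columns grow to the right and rows downward; lengths in m; the calibration is good to about 2 mm. A picture is of the moment at which its call begins.
A pose or a line that the arm cannot do raises PlanningError and nothing moves.
- job_done(): hands the job in, once; it reports no verdict.
Readings, each from a call of its own:
- read_time(): time.
- read_joints(): joint angles.
- read_joint_velocities(): joint speeds.
- read_joint_torque(): joint torques, N m.
- read_position(): TCP position.
- read_ee_rot(): TCP orientation.
- read_force(): force on the tool from outside, world axes, zero at the start.
- read_wrist_torque(): the same for the moment, N m.
- read_grip_width(): finger opening in m.
Only numpy, scipy, OpenCV 4.12 (cv2) and the standard library are available. Lean on these libraries where they do the work, as an engineer would, in place of code of your own. Each camera call takes 0.05 s, during which the arm holds its last target. There are 200 camera calls.

### The job

Take the standing hook tool by its black handle, reach its prong in under the smoked hood of the blue dock, drop it into the blue tray's pull eye and draw the tray out with it until the whole eye stands clear of the hood. Then lift the prong out of the eye and stand the hook tool upright on the bench, away from the eye; leave the orange tray shut.

Things in the scene. Friction and masses are not known exactly. Their poses are not given: they have to be found in the camera images.
- hook_grip (a point): Loose hook tool (0.3 kg) standing on the bench: black handle 80 (x) by 24 (y) mm, 75 mm tall in all, on a foot plate 92 by 50 by 8 mm. The point is the grasp point on the handle's mid-line, 50 mm above the foot's underside. Own x points along the steel rod to the prong, z up. The rod, 8 mm thick, runs forward 10 mm below this point's level.
- hook_tip (a point): Lower end of the hook tool's prong (8 mm thick, straight down from the end of the rod): 120 mm ahead (+x) of hook_grip and 38 mm below it, so 12 mm above the bench while the tool stands. Same axes as hook_grip.
- blue_eye (a point): Centre of the blue pull eye's hole: level loop of 6 mm bar on the blue tray's front, hole 36 by 36 mm, 35 mm above the bench, nothing but bench below. Own x points into the dock, z up. The tray starts shut, slides out along -x (2 N friction, stays put, stop at 85 mm). A see-through smoked hood covers the eye: front edge 40 mm out from the eye's centre (-x), underside 100 mm up, top 106 mm.
- orange_eye (a point): The like eye of the orange dock: to be left shut. Both docks are fixed, alike and in either order, slightly turned: white, 130 mm wide, 230 mm long, 108 mm tall, with a blue or orange top panel behind the hood, on the eye's line. Under the hood the sides are open as far as the tray's front (20 mm behind the eye's centre, 62 mm tall). An eye is clear of its hood once its tray is out 60 mm.
Mind the look-alikes: they are no part of the job. Of the things that look like the part that bears hook_grip, the middle-sized one is meant.

How it is judged (in metres and radians):
On the way, in this order (a step that is already met when the one before it is completed fails the run):
1. the prong is down in the blue eye while the tray is still in (x of hook_tip in the frame of blue_eye between -0.022 and 0.022 m and y of hook_tip in the frame of blue_eye between -0.022 and 0.022 m and z of hook_tip in the frame of blue_eye below 0 m and distance of blue_eye from where it was at the start of the episode below 0.03 m), for 0.1 s.
2. the blue tray has been drawn out at least 55 mm with the prong in its eye (x of hook_tip in the frame of blue_eye between -0.022 and 0.022 m and y of hook_tip in the frame of blue_eye between -0.022 and 0.022 m and z of hook_tip in the frame of blue_eye below 0.003 m and distance of blue_eye from where it was at the start of the episode above 0.055 m), for 0.1 s.
At the end, for the whole second after the job is handed in: Blue tray out at least 55 mm (its eye clear of the hood), orange tray moved less than 12 mm, hook tool upright within 10 degrees on the bench (grasp point 40 to 60 mm up), its prong's end over 30 mm from the blue eye's centre seen from above (distance of blue_eye from where it was at the start of the episode above 0.055 m and distance of orange_eye from where it was at the start of the episode below 0.012 m and angle between hook_grip's own z axis and vertical below 0.17 rad and height (world z) of hook_grip between 0.04 and 0.06 m and horizontal distance between hook_tip and blue_eye above 0.03 m); the robot touches nothing.
It fails at once if the orange tray is pulled out (12 mm or more) (distance of orange_eye from where it was at the start of the episode above 0.012 m).
It also fails if it takes over 56 s, if anything falls off the work surface, if the arm or the gripper's body presses on something with over 40 N, if the wrist force passes 120 N, or if a joint passes its speed limit or range.

## Working session

There is one attempt and no reset: what is moved stays moved. The work goes in short steps, each a Python script; the robot and the scene stay as the last script left them, time stands still between calls to the robot, and variables do not carry over. Pictures are saved under pics/ and viewed, about 8 in all and at most 12, crops included, and the job is handed in when it is done.

```bash
mkdir -p pics; ls
python3 - <<'E'
from bench import *
import cv2, pickle,numpy as np
d={n:snapshot(n) for n in("scene","top","wrist")}
pickle.dump(d,open("s0.pkl","wb"))
for n in d: 
    cv2.imwrite(f"pics/a_{n}.png",d[n]["frame"]); print(n,d[n]["K"].round(1).tolist(),d[n]["T"].round(3).tolist(),(d[n]["range_z"]>0).mean(), [k for k in d[n]])
print(read_time())
E
```

```text
pics
scene [[400.4, 0.0, 315.6], [0.0, 400.4, 197.7], [0.0, 0.0, 1.0]] [[-0.74, -0.505, 0.445, 0.941], [0.673, -0.555, 0.489, 0.379], [-0.0, 0.661, 0.75, 0.832], [0.0, 0.0, 0.0, 1.0]] 0.99600390625 ['frame', 'range_z', 'K', 'T']
top [[468.9, 0.0, 319.1], [0.0, 468.9, 202.2], [0.0, 0.0, 1.0]] [[0.013, 0.994, -0.11, 0.335], [-1.0, 0.013, -0.0, -0.111], [0.001, 0.11, 0.994, 1.377], [0.0, 0.0, 0.0, 1.0]] 0.996 ['frame', 'range_z', 'K', 'T']
wrist [[281.1, 0.0, 316.8], [0.0, 281.1, 198.2], [0.0, 0.0, 1.0]] [[0.238, 0.932, 0.274, 0.234], [-0.971, 0.229, 0.065, -0.638], [-0.002, -0.281, 0.96, 0.383], [0.0, 0.0, 0.0, 1.0]] 0.99606640625 ['frame', 'range_z', 'K', 'T']
0.15
```

View pics/a_top.png

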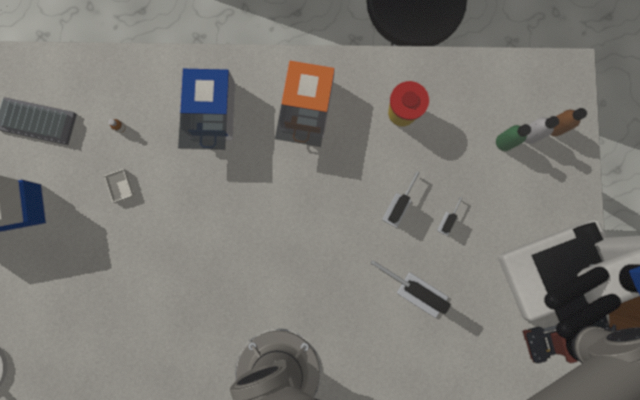

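View pics/a_scene.png

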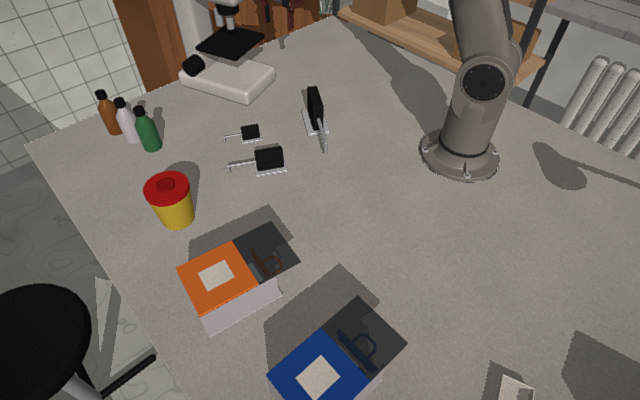

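Top view: the three hook tools are at (400,207), (450,222) and (425,295). The blue dock is at (205,110), the orange dock at (308,100), and both hoods face the robot. Next I'll measure the handles and check an enlarged crop.

```bash
cat > h.py <<'E'
import numpy as np, cv2, pickle
def ray(s,uv):
    uv=np.atleast_2d(np.asarray(uv,float)); K=s["K"]
    d=np.c_[(uv[:,0]-K[0,2])/K[0,0],-(uv[:,1]-K[1,2])/K[1,1],-np.ones(len(uv))]
    return s["T"][:3,3], d@s["T"][:3,:3].T
def onplane(s,uv,z):
    o,d=ray(s,uv); return o+d*((z-o[2])/d[:,2])[:,None]
def cloud(s):
    h,w=s["range_z"].shape; v,u=np.mgrid[:h,:w]
    o,d=ray(s,np.c_[u.ravel(),v.ravel()]); return (o+d*s["range_z"].ravel()[:,None]).reshape(h,w,3)
def proj(s,p):
    p=np.atleast_2d(p); c=(p-s["T"][:3,3])@s["T"][:3,:3]; K=s["K"]
    return np.c_[K[0,2]+K[0,0]*c[:,0]/-c[:,2],K[1,2]-K[1,1]*c[:,1]/-c[:,2]]
def rect(p):
    c,(w,h),a=cv2.minAreaRect((p[:,:2]*1000).astype(np.float32))
    if w<h: w,h,a=h,w,a+90
    return np.round(c,1),round(w,1),round(h,1),round(a,1)
E
python3 - <<'E'
from h import *
d=pickle.load(open("s0.pkl","rb"))
for n in("top","scene"):
    s=d[n]; f=s["frame"]; C=cloud(s); hsv=cv2.cvtColor(f,cv2.COLOR_BGR2HSV)
    boxes=[(375,165,435,230),(435,195,475,245),(365,255,460,325)] if n=="top" else [(222,140,292,178),(218,118,265,142),(298,80,335,155)]
    for x0,y0,x1,y1 in boxes:
        c=C[y0:y1,x0:x1].reshape(-1,3); g=f[y0:y1,x0:x1].reshape(-1,3).max(1)
        m=(c[:,2]>.02)&(g<60); print(n,"handle",m.sum(),rect(c[m]),np.percentile(c[m,2],[5,50,95]).round(3))
        a=c[c[:,2]>.006]; print("   all",rect(a))
    for nm,lo,hi in(("blue",(105,120,40),(125,255,255)),("orange",(5,150,100),(20,255,255))):
        m=cv2.inRange(hsv,lo,hi)
        k,l,st,ce=cv2.connectedComponentsWithStats(m)
        for i in np.argsort(-st[1:,4])[:3]+1:
            q=np.argwhere(l==i)[:,::-1]; p=C[l==i]
            print(n,nm,st[i].tolist(),"plane108",rect(onplane(s,q,.108)),"z",np.percentile(p[:,2],[5,50,95]).round(3))
t=d["top"]["frame"]; sc=d["scene"]["frame"]
a=cv2.resize(t[160:330,360:480],None,fx=3,fy=3,interpolation=2); b=cv2.resize(sc[290:390,290:420],(390,300),interpolation=2); b2=cv2.resize(t[60:160,170:340],(390,229),interpolation=2)
im=np.zeros((530,760,3),np.uint8); im[:510,:360]=a; im[:300,365:755]=b; im[300:529,365:755]=b2
cv2.imwrite("pics/b.png",im)
E
```

```text
top handle 232 (array([ 401.8, -245.5]), 296.6, 46.6, 125.5) [0.047 0.074 0.079]
   all (array([ 486.7, -272. ]), 395.9, 197.8, 106.9)
top handle 118 (array([ 427.6, -482.9]), 50.8, 13.4, 152.9) [0.026 0.049 0.055]
   all (array([ 428.1, -331.5]), 455.8, 145.7, 95.3)
top handle 521 (array([ 223. , -408.5]), 111.3, 30.9, 58.4) [0.088 0.106 0.111]
   all (array([ 237.6, -314.1]), 404.5, 196.6, 90.4)
top blue [181, 69, 47, 45, 1520] plane108 (array([784.1, 214.3]), 126.7, 126.5, 179.2) z [0.104 0.108 0.112]
top blue [0, 180, 45, 51, 957] plane108 (array([462., 704.]), 126.2, 120.4, 11.5) z [0.017 0.061 0.091]
top blue [629, 266, 11, 27, 186] plane108 (array([ 280.7, -956.3]), 69.0, 26.8, 176.4) z [0.399 0.42  0.436]
top orange [282, 61, 52, 50, 1505] plane108 (array([803.2, -74.8]), 126.1, 125.9, 171.0) z [0.103 0.108 0.112]
top orange [390, 106, 3, 5, 7] plane108 (array([ 741.8, -307.2]), 12.7, 3.8, 25.9) z [0.089 0.109 0.114]
top orange [393, 112, 3, 2, 3] plane108 (array([ 729.9, -316.4]), 6.2, 1.3, 63.3) z [0.102 0.113 0.114]
scene handle 518 (array([ 471.1, -336.9]), 79.2, 25.6, 15
[... 309 characters left out ...]
7. , -25.9]), 1127.1, 87.8, 50.3)
scene blue [266, 328, 104, 72, 3473] plane108 (array([787.2, 214.9]), 129.8, 128.8, 179.3) z [0.104 0.107 0.109]
scene blue [370, 339, 6, 15, 20] plane108 (array([675.7, 242.7]), 25.6, 7.8, 50.6) z [0.102 0.106 0.107]
scene blue [365, 335, 3, 2, 3] plane108 (array([670.8, 220.7]), 4.0, 0.9, 109.6) z [0.103 0.105 0.107]
scene orange [176, 241, 83, 76, 2848] plane108 (array([806.2, -73.3]), 130.9, 129.1, 81.2) z [0.105 0.107 0.109]
scene orange [149, 0, 37, 81, 1309] plane108 (array([  365. , -1079.1]), 655.7, 87.8, 68.6) z [-0.129  0.027  0.156]
scene orange [234, 0, 25, 26, 436] plane108 (array([   44.3, -1032.8]), 236.4, 92.7, 56.0) z [-0.051 -0.     0.051]
```

View pics/b.png

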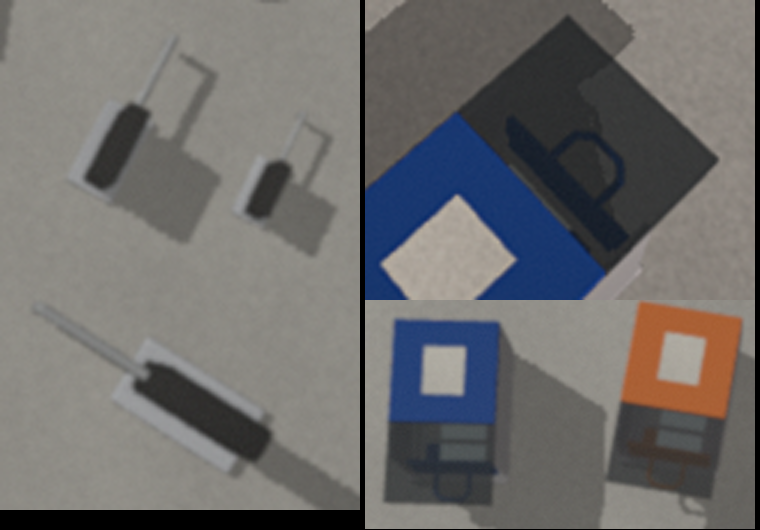

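The 80 × 25 mm, 75 mm tall tool at top (400,207) is the middle one. The small one at (450,222) is about 51 × 50 mm and the large one at (425,295) about 111 × 106 mm. Next I'll refine the tool's pose and the eye's position, and check that the waypoints are reachable.

Run:
```python
from h import *
from bench import *
d=pickle.load(open("s0.pkl","rb"))
P=[]
for n,bx in(("top",(380,185,420,230)),("scene",(245,140,292,176))):
    s=d[n]; C=cloud(s); x0,y0,x1,y1=bx
    m=np.zeros((400,640),np.uint8); m[y0:y1,x0:x1]=(s["frame"][y0:y1,x0:x1].max(2)<60)
    k,l,st,ce=cv2.connectedComponentsWithStats(m); i=1+np.argmax(st[1:,4])
    sel=(l==i); c=C[sel]; t=c[(c[:,2]>.066)&(c[:,2]<.085)]
    print(n,"handle rect all",rect(c),"top only",len(t),rect(t),"planez75",rect(onplane(s,np.argwhere(sel)[:,::-1],.075)))
    # bright rod/foot
print("tip top",onplane(d["top"],[418.7,173.3],.042))
for n,hole,hood in(("top",[208.4,141.1],[[179.5,147.5],[225.5,148]]),("scene",[365,345.7],[[358,296],[407.5,343]])):
    s=d[n]; print(n,"eye",onplane(s,hole,.035).round(4),"hood front",onplane(s,hood,.106).round(4).tolist())
(o1,d1),(o2,d2)=ray(d["top"],[208.4,141.1]),ray(d["scene"],[365,345.7])
A=np.c_[d1[0],-d2[0]]; ab=np.linalg.lstsq(A,o2-o1,rcond=None)[0]; print("tri",o1+ab[0]*d1[0],o2+ab[1]*d2[0])
print(read_ee_rot(),read_position())
for yaw in(-30,150):
    print(yaw,inverse_kinematics([.471,-.337,.031],[180,0,yaw]),inverse_kinematics([.471,-.337,.15],[180,0,yaw]))
for yaw in(-1,179):
    for x,z in((.42,.2),(.54,.066),(.46,.04),(.40,.031)): print(yaw,x,inverse_kinematics([x,.214,z],[180,0,yaw]))
```

```text
top handle rect all (array([ 401.8, -245.5]), 296.6, 46.6, 125.5) top only 195 (array([ 466.3, -336. ]), 76.6, 19.7, 152.6) planez75 (array([ 464.8, -333.5]), 81.3, 23.1, 152.0)
scene handle rect all (array([ 471.1, -336.9]), 79.2, 25.6, 150.3) top only 197 (array([ 470.7, -337.7]), 77.2, 24.2, 152.9) planez75 (array([ 487. , -309.6]), 84.9, 79.3, 62.0)
tip top [[ 0.57042649 -0.39712276  0.042     ]]
top eye [[0.659  0.2148 0.035 ]] hood front [[0.6228, 0.2766, 0.106], [0.623, 0.1495, 0.106]]
scene eye [[0.6608 0.2178 0.035 ]] hood front [[0.6232, 0.1548, 0.106], [0.6246, 0.2812, 0.106]]
tri [0.66009024 0.21584497 0.03049702] [0.6592806  0.21692307 0.03056322]
[-1.79925963e+02  6.77796532e-03  1.37421853e+01] [ 0.16020444 -0.65527554  0.2219615 ]
-30 [ 27.93877336  32.53843607   1.918743   110.56147755  -1.7176956
  36.92702249 -89.07021548] [ 28.88776938  22.91898625   0.66806981 106.58666738  -0.33717899
  50.49623036 -90.2824056 ]
150 [ 51.46174154  35.61450366 -28.9847992  108.87281052  25.02425264
  41.8434383   68.04142467] [ 54.6134429   26.40398261 -32.58473702 104.78168589  
[... 183 characters left out ...]
8  -37.92014908  107.38745844   28.42360419
   47.5216573  -142.85936489]
-1 0.46 [   1.41504567   33.06413036  -41.88939064  117.70912674   33.36945063
   41.47421672 -152.78089354]
-1 0.4 [   1.72119449   31.47249957  -45.75222004  124.65614947   37.1047881
   38.310977   -161.17431613]
179 0.42 [ 22.89336302  22.89754994 -69.12902696 114.34396001  24.92953949
  59.60063622  31.14214123]
179 0.54 [ 18.29070589  48.39527927 -66.45106296 106.3226659   51.09199137
  61.75013003  20.18253426]
179 0.46 [ 11.29457741  39.02180891 -55.8775279  117.14119907  44.50877625
  48.03218379  18.07106342]
179 0.4 [  5.01476092  33.19506403 -50.10173853 124.47381911  40.54082569
  40.25610307  15.85538061]
```

Run:
```python
from h import *
from bench import *
movep([.468,-.3365,.18],[180,0,-28.5])
s=snapshot("wrist"); C=cloud(s); f=s["frame"]; pickle.dump(s,open("w1.pkl","wb"))
m=((f.max(2)<70)&(C[...,2]>.06)&(C[...,2]<.09)&(np.hypot(C[...,0]-.468,C[...,1]+.3365)<.07)).astype(np.uint8)
k,l,st,ce=cv2.connectedComponentsWithStats(m); i=1+np.argmax(st[1:,4]); q=np.argwhere(l==i)[:,::-1]
print(st[i],rect(C[l==i]),rect(onplane(s,q,.075)),np.median(C[l==i][:,2]))
print(read_joints(),read_position(),read_time())
v=f.copy(); cv2.rectangle(v,st[i][:2].tolist(),(st[i][:2]+st[i][2:4]).tolist(),(0,255,0),1); cv2.imwrite("pics/c.png",v)
```

```text
[ 306  156   23   78 1734] (array([ 466.8, -338.2]), 78.6, 22.0, 152.0) (array([ 467.9, -338.8]), 78.8, 21.7, 152.1) 0.07384018980525611
[ 2.96323608e+01  2.06709240e+01  2.44159012e-03  1.05402115e+02
  3.55853146e-02  5.39148443e+01 -8.89773288e+01] [ 0.46739975 -0.33770765  0.18010688] 1.8333
```

View pics/c.png

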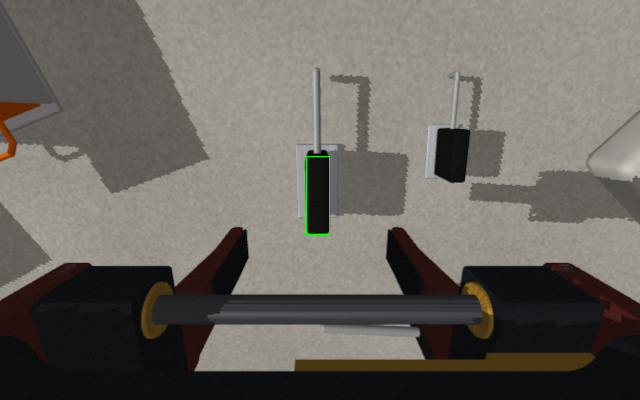

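The wrist view shows the target handle at (318,195) with its rod pointing up the image to (317,70), and the small look-alike at (452,155). I'll grasp the target and lift it.

Run:
```python
from h import *
from bench import *
g=[.4675,-.3380]
print(move_linear([*g,.18],rot=[180,0,-28]),move_linear([*g,.031],velocity=.12,guard=15),read_position(),read_force())
gripper_close(40); print("width",read_grip_width())
move_linear([*g,.22],velocity=.15)
print(read_grip_width(),read_position(),read_force(),read_time())
movep([.40,.216,.22],[180,0,-.8])
s={n:snapshot(n) for n in("wrist","top","scene")}; pickle.dump(s,open("s2.pkl","wb"))
print(read_joints(),read_position(),read_ee_rot(),read_grip_width(),read_time())
cv2.imwrite("pics/d.png",s["wrist"]["frame"])
```

```text
False False [ 0.46803682 -0.33835731  0.03172839] [0.39638032 0.27712988 0.04150122]
width 0.023484992180796062
0.023651590723707046 [ 0.46691665 -0.33763205  0.21894102] [ 0.40144003 -0.42555948 -3.54682184] 5.8833
[  -5.26954896    9.226684    -33.63252523  116.34404085    6.1413936
   56.11626707 -132.89703481] [0.4005077  0.21527474 0.21990939] [ 1.79993329e+02  7.51034867e-03 -9.04336251e-01] 0.024211207248911876 8.0417
```

View pics/d.png

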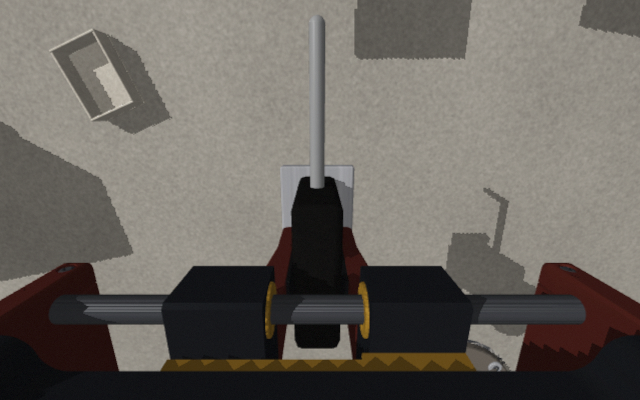

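Run:
```python
from h import *
from bench import *
s=pickle.load(open("s2.pkl","rb"))["wrist"]
print("rod end now",onplane(s,[[317,16]],.233))
R=[180,0,-.8]
print(move_linear([.41,.2195,.075],rot=R,velocity=.15,guard=15))
print(move_linear([.541,.2177,.071],velocity=.08,guard=8))
s={n:snapshot(n) for n in("wrist","top","scene")}; pickle.dump(s,open("s3.pkl","wb"))
print(read_position(),read_ee_rot(),read_force(),read_joints(),read_time())
w=s["wrist"]["frame"][0:200,200:440]; c=s["scene"]["frame"][280:400,290:430]; t=s["top"]["frame"][60:220,160:260]
im=np.zeros((600,790,3),np.uint8)
im[:300,:360]=cv2.resize(w,(360,300)); im[300:600,:350]=cv2.resize(c,(350,300),interpolation=2); im[:600,370:745]=cv2.resize(t,(375,600),interpolation=2)
cv2.imwrite("pics/e.png",im)
```

```text
rod end now [[0.52125395 0.21259165 0.233     ]]
False
False
[0.54076995 0.21774655 0.07105705] [ 1.79995416e+02  2.04521892e-03 -7.81400229e-01] [-0.0481968  -0.23434252 -2.57095558] [  -7.69011894   31.83782448  -26.67265009  107.51197995   19.51236689
   45.16164941 -135.61267077] 11.1
```

View pics/e.png

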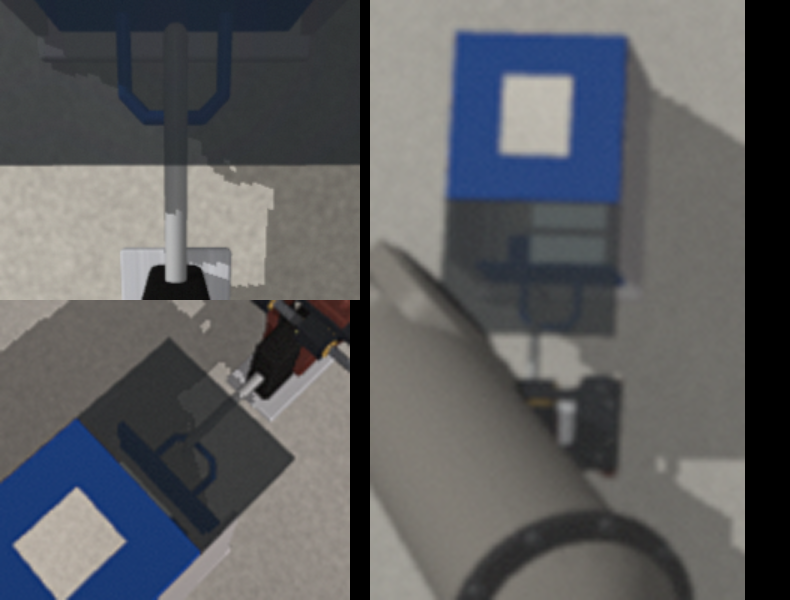

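Run:
```python
from h import *
S=pickle.load(open("s3.pkl","rb")); s=S["wrist"]
print("rod end",onplane(s,[316.7,14.7],.084),"eye front inner/outer",onplane(s,[[316.7,74.7],[316.7,83]],.035).round(4).tolist(),"sides",onplane(s,[[287.3,45],[346,45]],.035).round(4).tolist())
print("scene rod end",onplane(S["scene"],[[366.8,336]],.084))
```

```text
rod end [[0.66162723 0.21588092 0.084     ]] eye front inner/outer [[0.6425, 0.2162, 0.035], [0.6375, 0.2163, 0.035]] sides [[0.66, 0.2345, 0.035], [0.6595, 0.1975, 0.035]]
scene rod end [[0.66185355 0.21730109 0.084     ]]
```

The rod end and prong (at about x 0.660, y 0.216) sit over the hole centre (0.6605, 0.216). I'll lower the prong, then draw the tray.

Run:
```python
from h import *
from bench import *
hit=move_linear([.541,.2177,.039],velocity=.05,guard=8)
print(hit,read_position(),read_force())
if not hit:
    dwell(.4)
    t=np.radians(-.8); D=.084
    print(move_linear([.541-D*np.cos(t),.2177-D*np.sin(t),.039],velocity=.04,guard=20))
    print(read_position(),read_force(),read_grip_width(),read_time())
s={n:snapshot(n) for n in("wrist","top","scene")}; pickle.dump(s,open("s4.pkl","wb"))
im=np.zeros((600,790,3),np.uint8)
im[:300,:360]=cv2.resize(s["wrist"]["frame"][0:200,200:440],(360,300)); im[300:600,:350]=cv2.resize(s["scene"]["frame"][280:400,290:430],(350,300),interpolation=2); im[:600,370:745]=cv2.resize(s["top"]["frame"][60:220,160:260],(375,600),interpolation=2)
cv2.imwrite("pics/f.png",im)
```

```text
False [0.54112904 0.21784585 0.03907216] [-0.2192647   0.31490666 -3.65272535]
False
[0.45706481 0.21888991 0.03898974] [ 2.0001562  -0.57288539 -2.64944915] 0.023771866092033248 14.5417
```

View pics/f.png

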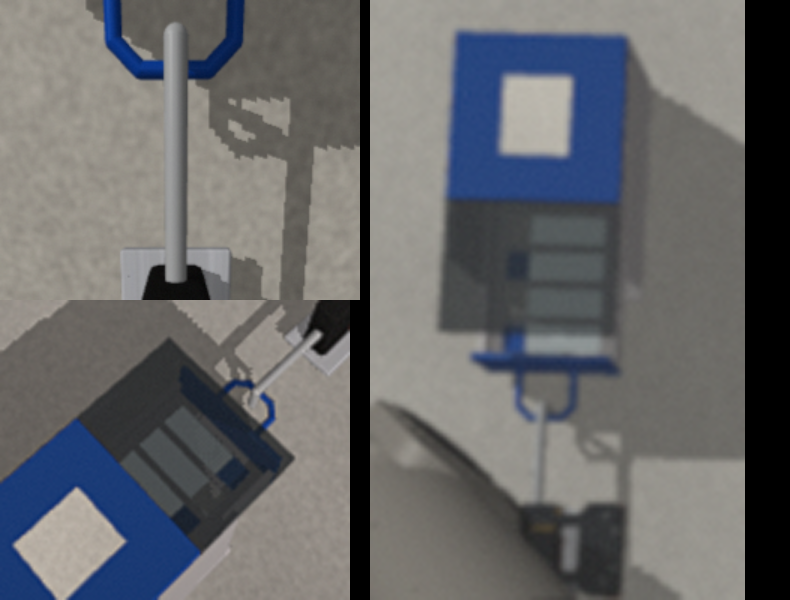

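The whole blue eye now stands clear of the hood: at (175,25) in the wrist crop and (545,395) in the top crop. I'll ease the prong off the bar, lift it out, back away and set the tool down.

Run:
```python
from h import *
from bench import *
s=pickle.load(open("s4.pkl","rb"))["wrist"]
print("eye front inner",onplane(s,[[316.7,41.5],[316.7,52]],.035).round(4).tolist())
print(move_linear([.464,.2188,.039],velocity=.04,guard=8))
print(move_linear([.464,.2188,.075],velocity=.08,guard=8))
print(move_linear([.402,.2196,.075],velocity=.1,guard=8))
print(move_linear([.402,.2196,.034],velocity=.08,guard=8))
print(move_linear([.402,.2196,.028],velocity=.02,guard=5),read_position(),read_force())
let_go(); dwell(.3); print(read_grip_width())
print(move_linear([.402,.2196,.2],velocity=.15,guard=10))
print(read_position(),read_force(),read_time())
s={n:snapshot(n) for n in("wrist","top","scene")}; pickle.dump(s,open("s5.pkl","wb"))
im=np.zeros((600,720,3),np.uint8)
im[:300,:480]=cv2.resize(s["wrist"]["frame"],(480,300)); im[300:600,:480]=cv2.resize(s["scene"]["frame"][200:400,180:500],(480,300),interpolation=2)
im[:300,485:718]=cv2.resize(s["top"]["frame"][60:260,160:315],(233,300))
cv2.imwrite("pics/g.png",im)
```

```text
eye front inner [[0.5709, 0.217, 0.035], [0.5659, 0.2171, 0.035]]
False
False
False
False
True [0.40282458 0.22003671 0.03079363] [0.42662028 0.31839877 4.36384829]
0.08777537552845605
False
[0.40147601 0.21921794 0.19920406] [-0.32966655  0.25860565 -0.32421457] 19.9917
```

View pics/g.png

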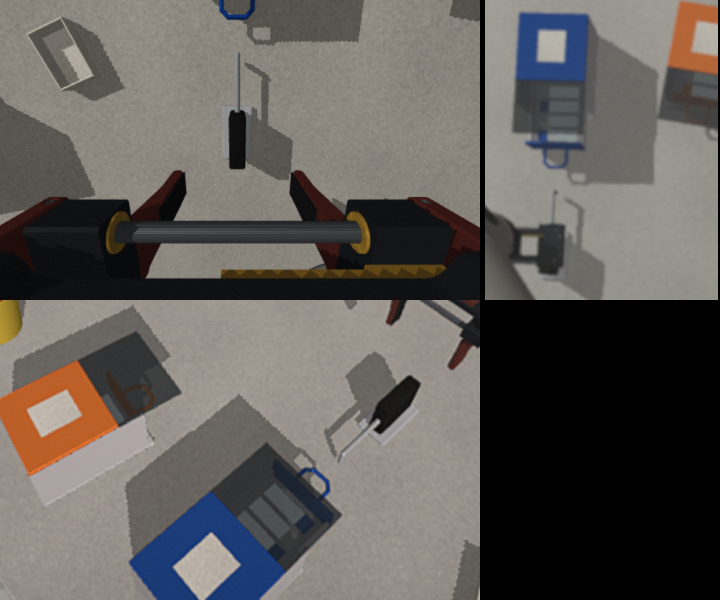

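The tool stands upright at (237,140) in the wrist view, and the blue tray is out with its eye at (237,8). I'll do one numeric check of the tool and both eyes, then hand in.

Run:
```python
from h import *
from bench import *
S=pickle.load(open("s5.pkl","rb")); s=S["wrist"]; k=640/480
tip=onplane(s,[[238*k,54*k]],.044)[0]; front=onplane(s,[[237*k,15*k]],.035)[0]
print("rod end",tip,"eye front inner",front,"tip-eye",front[0]+.018-tip[0]+.004)
C=cloud(s); f=s["frame"]; m=(f.max(2)<70)&(C[...,2]>.05)&(C[...,2]<.1)&(np.hypot(C[...,0]-.402,C[...,1]-.2196)<.06)
p=C[m]; p=p[p[:,2]>.068]; A=np.c_[p[:,:2],np.ones(len(p))]; co=np.linalg.lstsq(A,p[:,2],rcond=None)[0]
print("handle",rect(p),"top z",np.median(p[:,2]),"tilt deg",np.degrees(np.arctan(np.hypot(*co[:2]))))
a=pickle.load(open("s0.pkl","rb"))["scene"]["frame"][235:300,180:305].astype(int); b=S["scene"]["frame"][235:300,180:305].astype(int)
print("orange diff px>25:",(abs(a-b).max(2)>25).sum())
job_done(); print(read_time())
```

```text
rod end [0.52099787 0.21666829 0.044     ] eye front inner [0.57083805 0.21736194 0.035     ] tip-eye 0.07184017494279682
handle (array([401.7, 219.8]), 78.7, 23.2, 178.6) top z 0.07372829947556406 tilt deg 0.957884132738935
orange diff px>25: 0
the job is handed in; nothing more can be done
the job is handed in; nothing more can be done
```

The job is done and handed in; the interface gives no verdict, so the figures below are my own camera measurements. I gripped the middle-sized hook tool, lowered its prong into the blue eye under the hood and drew the tray out. Then I lifted the prong clear, stood the tool about 60 mm further back and withdrew the arm. The last clock reading before hand-in was 20.0 s.

| Check | Measured | Required |
|---|---|---|
| Blue tray drawn out | about 72 mm | at least 55 mm |
| Prong end to blue eye centre, from above | about 72 mm | over 30 mm |
| Tool tilt | about 1° | under 10° |
| Handle top height (puts the grasp point at about 49 mm) | 74 mm | grasp point 40–60 mm |
| Orange dock, scene image before and after | no changed pixels | tray moved under 12 mm |

- **Force:** no guarded move stopped early except the intended touch-down, which showed about 4 N. The gripper was open and about 0.17 m above the touch-down height at hand-in.
- **Disagreements:** the two opening views put the blue eye 2–3 mm apart and gave its height as about 31 mm rather than 35 mm. The wrist camera check before lowering the prong settled its position.

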